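Twist-lock a fresh filter into the fume extractor

ROBOT

A 6-joint arm with a two-finger parallel gripper is mounted at the origin on the work surface. World frame = base frame: x ahead of the robot, y to its left, z up, the work surface at z = 0. Lengths are in m, angles in rad, forces in N, time in s.
With the tool pointing down it reaches from about 0.375 to 0.975 m from the base axis. Payload 3.8 kg.
Tool frame: the origin (TCP) lies on the centre line of the jaws, within the pads' length; the fingertips stand 14 mm ahead of it and the grasp point (between the pads) lies 5 mm behind it; z points along the fingers, y is the line along which they close (so a half turn about z gives the same grasp; the last joint's range is limited). The gripper opens to 85 mm and grips with 20 to 120 N. Pads are 22 mm wide; open, the fingers measure 114 mm over their backs; the gripper's body (76 mm by 85 mm) begins 54 mm behind the grasp point. The pads swing forward as they close: fully open they stand 13 mm farther back than shut.
Start: joints at [1.121, 0.264, 1.604, -0, 1.274, -0.037], TCP at [0.271, 0.618, 0.245] pointing down, gripper open.
Joint ranges: [-2.63, 2.63], [-0.94, 2.18], [0.31, 2.57], [-1.31, 4.45], [0, 2.66], [-2.55, 2.55]. Speed limits (rad/s): [2.57, 2.57, 3.14, 3.14, 3.14, 3.14].

INTERFACE

Orientations are given as a rotation vector (axis times angle).
In Python, from workcell import bot, eyes, spot_in gives the robot as it stands.
- The arm moves only by the tool carry_out, never from a script. Its argument "series" is text: rows parted by semicolons, each of 4 numbers parted by spaces: the shift along the world's x, y, z in m, then the turn about the world's z in degrees. In form: tx ty tz roll; .... A call has 1 to 20 rows; each row shifts and turns the commanded pose from where the row before left it; what a row does not reach is not made up. A row lasts 1/8 s, in which the tool goes at most 62.5 mm and 10.7 degrees, less where a joint would pass 70% of its speed; a pose out of reach is approached as far as the arm can. A call is refused whole if a number of a shift passes 0.0625 or a number of a turn 10.7, either way. A call with a gripper value outside its range is refused whole. "jaw" is the gripper command: -1 is shut, 1 is fully open, values between are in proportion, set as the call begins (left out, the last holds). The fingers move at their own pace and stop on an object; "grip_force" is the grip in N (left out, the last holds). Time passes only in rows, so rows that do not move let the fingers close. It gives the time, the measured TCP pose, the force, the opening and the grip force at its end, in the units of the state.
- bot.read_state(): the state, without advancing time (a new reading comes with each control period).
- eyes.read_camera(name): name is "scene" or "top" or "wrist"; returns (picture, depth): 480x640x3 uint8, blue, green, red; 480x640 float32, m along the optical axis (not along the pixel's ray), 0 where there is no reading.
- eyes.get_calibration(name): a dict with "K" (3x3 intrinsics, pixels), "distortion" ([k1, k2, p1, p2, k3] as OpenCV has them; the pictures are not rectified), "position" and "rotation" of the camera in the world; the wrist camera has in their place "T_tool_cam" (4x4, takes a point from camera to tool coordinates, whose origin is the TCP and whose axes are the flange's). Camera axes: x right, y down, z forward; pixel columns grow to the right and rows downward; lengths in m; the calibration is good to about 2 mm. A picture is of the moment at which its call begins: read the wrist's pose just before it. get_calibration takes no time and is no camera call.
- bot.finish_job(): hands the job in; it is judged then, once.
Trained networks look in the newest picture that a camera, given by its name, has taken for a name from the list of things; names that differ only in an ending like _2 or _b are one class to them, and where a whole thing is asked for, a point or a joint stands for the part that bears it (a point fixed in the world has none). Each returns a list of dicts, best first, with "score" (0 to 1); they miss things now and then, are a little off and sometimes report something else, mostly with a low value. They report only what shows in the picture. A call takes as long as a camera call. They do not tell look-alikes from the thing itself.
- spot_in(camera, target): "rect" ([centre column, centre row, width, height] in pixels, round what is visible of it).
The state is a dict: "time": time; "q": joint angles; "joint_vel": joint speeds; "joint_torque": joint torques, N m; "tool_pos": TCP position; "tcp_rot": TCP orientation; "wrist_force": force on the tool from outside, world axes, zero at the start; "torque": the same for the moment, N m; "width": opening from 0.0 (shut) to 1.0 (fully open); "grip_force": force on a finger pad.
Only numpy, scipy, OpenCV 4.12 (cv2) and the standard library are available. Lean on these libraries where they do the work, as an engineer would, in place of code of your own. Each camera call takes 0.05 s, during which the arm holds its last target. There are 200 camera calls.

TASK

Fit the fresh filter cartridge (white with a green grip bar) into the round bay on top of the blue fume extractor: line its grip bar up with the two white marks so that its lugs enter the slots, press it down against the spring, turn it clockwise (seen from above) until the bar points at the orange marks, and let go so that it stays locked. Leave the brown spent filter where it lies.

Things in the scene. Friction and masses are not known exactly. Their poses are not given: they have to be found in the camera images.
- fresh_grip (a point): Fresh filter, loose, 150 g: white drum, diameter 60, height 30 mm, green band; on top a green grip bar 60 long, 14 thick, 30 mm high. Two green lugs at the foot under the bar's ends, 14 wide, 6 mm high, reach 44 mm from the axis. Point: middle of the bar, on the axis, 45 mm above the underside. x along the bar and lugs, z up; a half turn makes no difference.
- spent_grip (a point): The spent filter, to be left alone: same shape and size as the fresh one, but brown with a dark band and a black grip bar. Same point and axes.
- bay (a point): Centre of the bay's mouth, in the top face of the fixed blue extractor (80 mm high, 150 wide in y, from -75 to +135 mm in x). z up; x through both white marks. Mouth: 70 mm round, lip 6 mm thick, slots 30 mm wide at +x and -x out to 50 mm. Grip point above it: 42 mm set in loosely; pressed under 33 mm it can turn (aim for 28); locked 33. Orange marks: 60 deg clockwise of white.
- plunger (a joint): How far the black plate in the bay is pressed down, in m: 0 at the start, 3 mm below the top face; sprung, 4 N at first, 9.5 N at its stop at 0.018. About 0.009 when a filter is locked: the lugs, turned under the lip, are held up against it by the spring.
- lock_ring (a joint): Angle of the black plate in rad: 0 at the start, growing clockwise seen from above, stop at 1.15. Four small bright dogs on it take the filter's lugs between them with about 12 degrees of play either way, so that the filter turns it along; light friction keeps it where it is left.
Mind the look-alikes: they are no part of the job. There is more than one size of the part that bears fresh_grip; the job needs the largest.

How it is judged:
By the outcome, as a careful person would: the job done as asked, in the order asked, and still so for the second after the job is handed in, with the robot touching nothing.
It also fails if it takes over 45 s, if anything falls off the work surface, if the arm or the gripper's body presses on something with over 40 N, if the wrist force passes 120 N, or if a joint passes its speed limit or range.

## Working session

There is one attempt and no reset: what is moved stays moved. The work goes in short steps, Python scripts to look and compute and a tool call to move; the robot and the scene stay as the last step left them, time stands still between calls to the robot, and variables do not carry over. Pictures are saved under pics/ and viewed, at most 10 in all, crops included, and the job is handed in when it is done.

Besides the shell and the picture viewer there is one more tool, called after ">>>" as name(argument=value, ...) on one line, values as JSON. carry_out: Moves the arm, as the interface text tells. Its arguments: {"type":"object","properties":{"series":{"type":"string"},"jaw":{"type":"number"},"grip_force":{"type":"number"}},"required":["series"]}

```bash
mkdir -p pics; cat > h.py <<'E'
import numpy as np, cv2
from workcell import bot, eyes, spot_in
from scipy.spatial.transform import Rotation as R
def pose(name,st=None):
    c=eyes.get_calibration(name)
    if name=="wrist":
        st=st or bot.read_state(); T=np.eye(4); T[:3,:3]=R.from_rotvec(st["tcp_rot"]).as_matrix(); T[:3,3]=st["tool_pos"]
        T=T@np.array(c["T_tool_cam"])
    else:
        T=np.eye(4); r=np.array(c["rotation"]); T[:3,:3]=r if r.shape==(3,3) else R.from_rotvec(r).as_matrix(); T[:3,3]=c["position"]
    return np.array(c["K"]),np.array(c["distortion"]),T
def pts(uv,z,P):
    K,D,T=P; n=cv2.undistortPoints(np.float64(uv).reshape(-1,1,2),K,D).reshape(-1,2)
    z=np.asarray(z,float).reshape(-1,1); return (np.c_[n,np.ones(len(n))]*z)@T[:3,:3].T+T[:3,3]
def cloud(d,P):
    v,u=np.mgrid[:480,:640]; return pts(np.c_[u.ravel(),v.ravel()],d.ravel(),P).reshape(480,640,3)
E
python3 - <<'E'
from h import *
ims=[]
for n in("top","scene"):
    im,d=eyes.read_camera(n); P=pose(n); C=cloud(d,P)
    np.savez(f"{n}.npz",im=im,d=d,C=C); cv2.imwrite(f"pics/{n}.png",im)
    for t in("fresh_grip","spent_grip","bay","plunger"):
        for r in spot_in(n,t)[:4]:
            u,v=map(int,r["rect"][:2]); print(n,t,np.round(r["rect"]),round(r["score"],2),np.round(C[min(v,479),min(u,639)],3))
print(bot.read_state())
E
```

```text
top fresh_grip [480. 264.  27.  36.] 0.95 [ 0.523 -0.283  0.034]
top fresh_grip [377. 168.  34.  26.] 0.8 [ 0.674 -0.125  0.035]
top fresh_grip [442. 208.  43.  58.] 0.74 [ 0.604 -0.221  0.06 ]
top spent_grip [414. 339.  43.  60.] 0.89 [ 0.408 -0.176  0.059]
top bay [214. 227. 124. 151.] 0.61 [0.566 0.121 0.078]
top plunger [218. 240.  48.  59.] 0.79 [0.546 0.114 0.078]
scene fresh_grip [275. 362.  50.  65.] 0.96 [ 0.631 -0.235  0.039]
scene fresh_grip [354. 348.  29.  47.] 0.88 [ 0.687 -0.135  0.021]
scene fresh_grip [200. 362.  38.  30.] 0.69 [ 0.536 -0.289  0.021]
scene spent_grip [208. 284.  46.  46.] 0.88 [ 0.427 -0.185  0.037]
scene spent_grip [274. 362.  53.  66.] 0.17 [ 0.625 -0.234  0.034]
scene bay [390. 237. 141. 104.] 0.94 [0.617 0.06  0.08 ]
scene plunger [375. 210.  48.  15.] 0.91 [0.545 0.119 0.078]
{'time': 0.5, 'q': array([ 1.12110649e+00,  2.63926471e-01,  1.60405519e+00,  6.49998393e-06,
        1.27372232e+00, -3.69161386e-02]), 'joint_vel': array([-0.00030871, -0.00203194, -0.00064589,  0.00033484, -0.00162154,
        0.00046145]), 'joint_torque': array([-1.12095302e-04, -5.14400482e+01, -3.67237079e+01,  1.47914220e-04,
        2.53877239e-03,  9.49363681e-06]), 'tool_pos': array([0.2707696 , 0.61826733, 0.24523201]), 'tcp_rot': array([-6.43786349e-01, -3.07488814e+00,  1.67379164e-04]), 'wrist_force': array([ 0.66641637,  0.17254882, -0.19677599]), 'torque': array([-0.01435877, -0.01439859,  0.0010352 ]), 'grip_force': 0.0, 'width': 0.9993369510411908}
```

View pics/top.png

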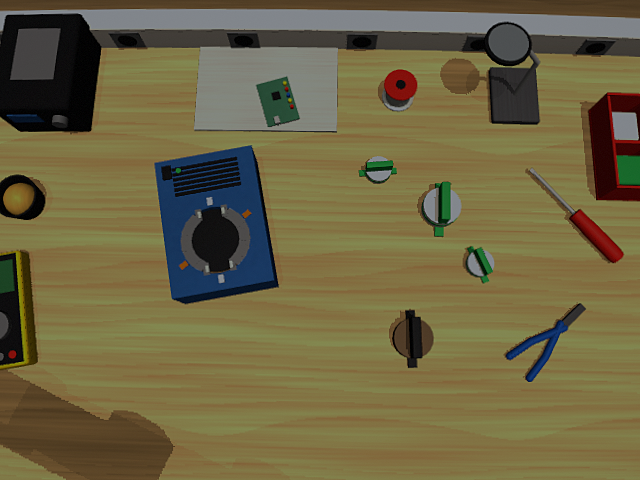

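View pics/scene.png

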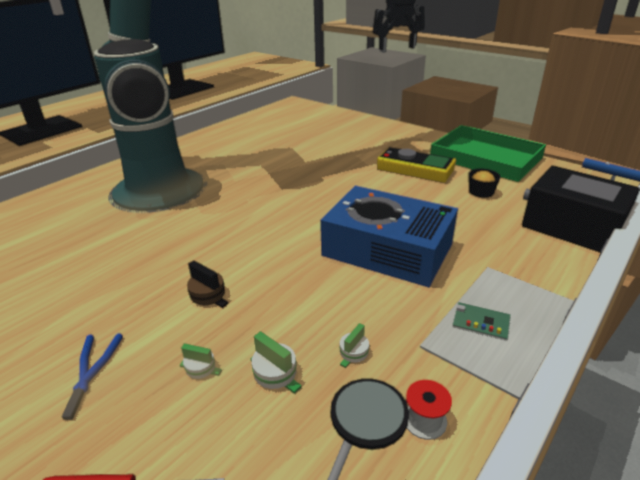

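The top view shows the large fresh filter at (441,207), with small look-alikes at (378,168) and (480,263). The spent filter is at (413,338). The bay is at (215,240), with white marks at (209,201) and (221,279) and orange marks at (247,213) and (183,265).

```bash
cat >> h.py <<'E'
def bar(C,im,c,r=0.045,zl=(0.045,0.07)):
    hsv=cv2.cvtColor(im,cv2.COLOR_BGR2HSV)
    m=(np.hypot(C[...,0]-c[0],C[...,1]-c[1])<r)&(C[...,2]>zl[0])&(C[...,2]<zl[1])&(hsv[...,1]>90)&(hsv[...,0]>40)&(hsv[...,0]<85)
    p=C[m]; zt=np.percentile(p[:,2],90); p=p[p[:,2]>zt-0.006]
    (cx,cy),(w,h),a=cv2.minAreaRect(np.float32(p[:,:2]*1000))
    mu=p.mean(0); V=np.linalg.svd(p[:,:2]-mu[:2],full_matrices=False)[2][0]
    return dict(n=len(p),mean=mu.round(4),rect=(round(cx),round(cy),round(w),round(h)),ztop=round(zt,4),ang=round(np.degrees(np.arctan2(V[1],V[0]))%180,1))
def marks(C,im,c,zt=0.08):
    hsv=cv2.cvtColor(im,cv2.COLOR_BGR2HSV); rr=np.hypot(C[...,0]-c[0],C[...,1]-c[1])
    base=(rr<0.085)&(rr>0.043)&(abs(C[...,2]-zt)<0.008)
    out={}
    for k,m in dict(white=(hsv[...,1]<50)&(hsv[...,2]>140),orange=(hsv[...,0]<20)&(hsv[...,1]>140)&(hsv[...,2]>90)).items():
        n,l,s,_=cv2.connectedComponentsWithStats((base&m).astype(np.uint8))
        out[k]=[(int(s[i,4]),C[l==i].mean(0).round(4)) for i in range(1,n) if s[i,4]>=8]
    return out
E
python3 - <<'E'
from h import *
for n in("top","scene"):
    z=np.load(n+".npz"); print(n,bar(z["C"],z["im"],(0.604,-0.221))); print(marks(z["C"],z["im"],(0.546,0.114)))
print(eyes.get_calibration("wrist"))
E
```

```text
top {'n': 321, 'mean': array([ 0.6163, -0.2271,  0.0594]), 'rect': (616, -227, 13, 60), 'ztop': np.float64(0.0611), 'ang': np.float64(177.3)}
{'white': [(26, array([0.6033, 0.1281, 0.0814])), (8, array([0.5829, 0.1423, 0.0822])), (26, array([0.4886, 0.1047, 0.0805]))], 'orange': [(39, array([0.5853, 0.0722, 0.0802])), (42, array([0.5068, 0.1607, 0.0803]))]}
scene {'n': 364, 'mean': array([ 0.619 , -0.2288,  0.0592]), 'rect': (619, -228, 14, 59), 'ztop': np.float64(0.0604), 'ang': np.float64(178.4)}
{'white': [(11, array([0.4903, 0.105 , 0.0811])), (16, array([0.6066, 0.1286, 0.0812]))], 'orange': [(11, array([0.587 , 0.0729, 0.081 ]))]}
{'K': array([[363.1661825 ,   0.        , 322.608959  ],
       [  0.        , 363.1661825 , 244.11623049],
       [  0.        ,   0.        ,   1.        ]]), 'distortion': array([-0.06334517,  0.        ,  0.        ,  0.        ,  0.        ]), 'T_tool_cam': array([[ 6.06352885e-04, -9.61029521e-01, -2.76445098e-01,
         7.04851140e-02],
       [ 9.99999780e-01,  5.08701195e-04,  4.24951961e-04,
        -4.10224633e-05],
       [-2.67763427e-04, -2.76445295e-01,  9.61029618e-01,
        -1.28255816e-01],
       [ 0.00000000e+00,  0.00000000e+00,  0.00000000e+00,
         1.00000000e+00]])}
```

>>> carry_out(series="0.0192 -0.047 0 1.2;0.0192 -0.047 0 1.2;0.0192 -0.047 0 1.2;0.0192 -0.047 0 1.2;0.0192 -0.047 0 1.2;0.0192 -0.047 0 1.2;0.0192 -0.047 0 1.2;0.0192 -0.047 0 1.2;0.0192 -0.047 0 1.2;0.0192 -0.047 0 1.2;0.0192 -0.047 0 1.2;0.0192 -0.047 0 1.2;0.0192 -0.047 0 1.2;0.0192 -0.047 0 1.2;0.0192 -0.047 0 1.2;0.0192 -0.047 0 1.2;0.0192 -0.047 0 1.2;0.0192 -0.047 0 1.2;0 0 0 0;0 0 0 0", jaw=1, grip_force=70)

```text
time: 3.0
tool_pos: [0.6161, -0.2275, 0.2449]
tcp_rot: [-0.057, -3.14, -0.001]
wrist_force: [-0.3, -0.3, 0.8]
width: 1.003
grip_force: 0.0
```

```bash
cat > look.py <<'E'
from h import *
import sys
st=bot.read_state(); P=pose("wrist",st); im,d=eyes.read_camera("wrist"); C=cloud(d,P)
cv2.imwrite(f"pics/{sys.argv[1]}.png",im); np.savez("w.npz",C=C,im=im)
M=R.from_rotvec(st["tcp_rot"]).as_matrix()
print(st["time"],st["tool_pos"].round(4),"yaw",np.degrees(np.arctan2(M[1,0],M[0,0])).round(1),M[:,2].round(3),st["wrist_force"].round(1),st["width"],st["grip_force"])
E
python3 - <<'E'
import sys; sys.argv=["","w1"]
from look import *
print(bar(C,im,(0.617,-0.228)))
E
```

```text
3.0 [ 0.6161 -0.2275  0.2449] yaw 177.9 [-0.001  0.001 -1.   ] [-0.3 -0.3  0.8] 1.0026405459268413 0.0
{'n': 1035, 'mean': array([ 0.6168, -0.2273,  0.0595]), 'rect': (618, -227, 14, 59), 'ztop': np.float64(0.0606), 'ang': np.float64(177.9)}
```

View pics/w1.png

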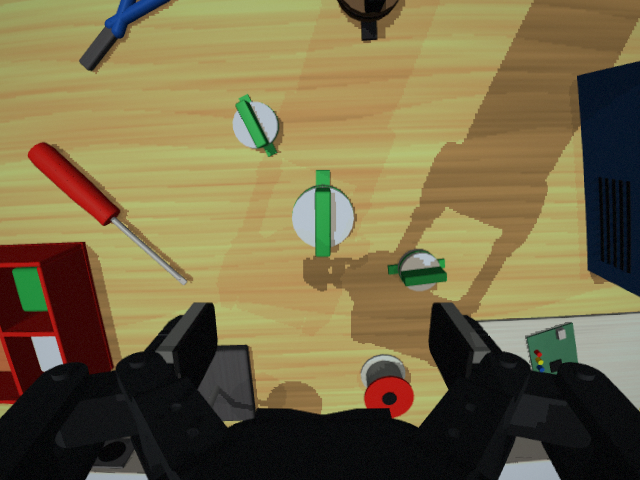

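The wrist view has the large filter at (323,217), with its bar between the jaws and parallel to them. Next I descend and grip.

>>> carry_out(series="0.0012 0 -0.04 0;0 0 -0.04 0;0 0 -0.04 0;0 0 -0.03 0;0 0 -0.025 0;0 0 -0.015 0;0 0 -0.008 0;0 0 0 0;0 0 0 0")

```text
time: 4.18
tool_pos: [0.6185, -0.228, 0.0486]
tcp_rot: [0.056, 3.139, -0.001]
wrist_force: [-0.2, -0.2, 0.5]
width: 1.002
grip_force: 0.0
```

>>> carry_out(series="0 0 0 0;0 0 0 0;0 0 0 0;0 0 0 0;0 0 0 0;0 0 0 0;0 0 0 0;0 0 0 0", jaw=-1, grip_force=70)

```text
time: 5.18
tool_pos: [0.6178, -0.2278, 0.0475]
tcp_rot: [0.056, 3.141, -0.0]
wrist_force: [0.6, -0.6, 2.0]
width: 0.153
grip_force: 69.0
```

>>> carry_out(series="0 0 0.03 0;0 0 0.04 0;0 0 0.05 0;0 0 0.03 0;-0.0072 0.0344 0 1.36;-0.0072 0.0344 0 1.36;-0.0072 0.0344 0 1.36;-0.0072 0.0344 0 1.36;-0.0072 0.0344 0 1.36;-0.0072 0.0344 0 1.36;-0.0072 0.0344 0 1.36;-0.0072 0.0344 0 1.36;-0.0072 0.0344 0 1.36;-0.0072 0.0344 0 1.36;0 0 0 0;0 0 0 0")

```text
time: 7.18
tool_pos: [0.5452, 0.1159, 0.1966]
tcp_rot: [0.317, -3.124, 0.001]
wrist_force: [0.1, -0.5, -1.0]
width: 0.147
grip_force: 68.7
```

```bash
python3 - <<'E'
import sys; sys.argv=["","w2"]
from look import *
print(marks(C,im,(0.546,0.1165)))
print(bar(C,im,st["tool_pos"][:2],0.045,(0.17,0.23)))
E
```

```text
7.175 [0.5452 0.1159 0.1966] yaw -168.4 [-0.001 -0.001 -1.   ] [ 0.1 -0.5 -1. ] 0.14720154335129684 68.7235701084137
{'white': [(63, array([0.4726, 0.1055, 0.0795])), (219, array([0.4891, 0.1052, 0.0807])), (725, array([0.5227, 0.0783, 0.0801])), (59, array([0.5012, 0.1258, 0.0818])), (9, array([0.5521, 0.0663, 0.0802])), (9, array([0.5415, 0.1923, 0.0799]))], 'orange': [(205, array([0.5077, 0.1609, 0.0807])), (132, array([0.5861, 0.0721, 0.0807]))]}
{'n': 5460, 'mean': array([0.5418, 0.1156, 0.2087]), 'rect': (544, 120, 60, 21), 'ztop': np.float64(0.2095), 'ang': np.float64(11.6)}
```

View pics/w2.png

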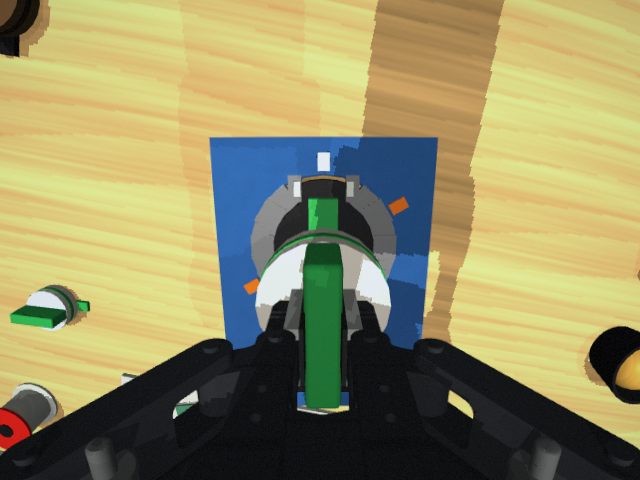

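The wrist view shows the held bar lined up with the white mark at (323,160), and the slot and dogs straight ahead at (323,188). Orange marks are at (398,205) and (252,286), so I lower it now.

>>> carry_out(series="0.0012 0.0005 -0.02 0;0 0 -0.02 0;0 0 -0.014 0;0 0 -0.006 0;0 0 -0.005 0;0 0 -0.004 0;0 0 -0.003 0;0 0 0 0;0 0 0 0")

```text
time: 8.35
tool_pos: [0.547, 0.1169, 0.1256]
tcp_rot: [-0.316, 3.125, 0.0]
wrist_force: [1.1, -0.1, -1.6]
width: 0.147
grip_force: 68.7
```

>>> carry_out(series="0 0 -0.003 0;0 0 -0.003 0;0 0 -0.003 0;0 0 -0.003 0;0 0 -0.003 0;0 0 -0.001 0;0 0 0 0;0 0 0 0")

```text
time: 9.35
tool_pos: [0.5474, 0.1169, 0.1098]
tcp_rot: [-0.316, 3.124, 0.0]
wrist_force: [-0.1, 0.8, 5.5]
width: 0.149
grip_force: 69.6
```

The force matches spring pressing, so the lugs are in the slots. Now the clockwise turn of 60°.

>>> carry_out(series="0 0 0 -5;0 0 0 -5;0 0 0 -5;0 0 0 -5;0 0 0 -5;0 0 0 -5;0 0 0 -5;0 0 0 -5;0 0 0 -5;0 0 0 -5;0 0 0 -5;0 0 0 -5;0 0 0 0;0 0 0 0")

```text
time: 11.1
tool_pos: [0.5475, 0.1167, 0.1099]
tcp_rot: [1.289, 2.864, 0.001]
wrist_force: [0.1, -1.1, 5.9]
width: 0.146
grip_force: 69.8
```

```bash
python3 - <<'E'
import sys; sys.argv=["","w3"]
from look import *
print(st["torque"]); print(bar(C,im,st["tool_pos"][:2],0.045,(0.10,0.14)))
E
```

```text
11.1 [0.5475 0.1167 0.1099] yaw 131.5 [ 0.001 -0.    -1.   ] [ 0.1 -1.1  5.9] 0.1458568602591967 69.79670763015747
[-0.12703216  0.1060339  -0.05670937]
{'n': 5463, 'mean': array([0.5451, 0.1192, 0.1219]), 'rect': (547, 117, 14, 60), 'ztop': np.float64(0.1228), 'ang': np.float64(131.6)}
```

View pics/w3.png

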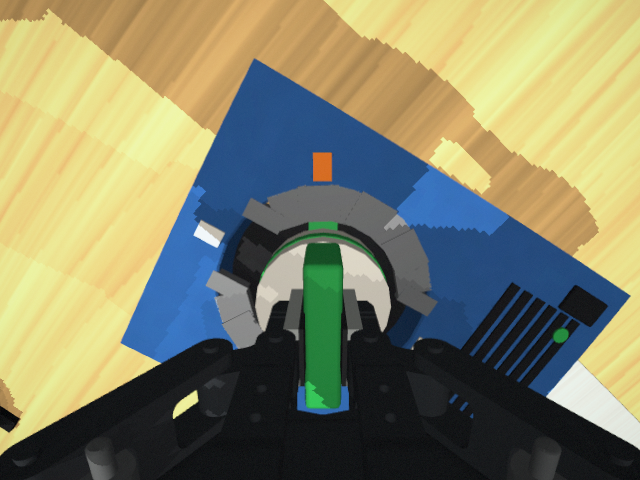

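The bar at x≈323 points at the orange mark (322,165), and the lug is under the lip. I'll ease up against the lip and release.

>>> carry_out(series="0 0 0.002 0;0 0 0.002 0;0 0 0.001 0;0 0 0 0;0 0 0 0")

```text
time: 11.78
tool_pos: [0.5474, 0.1168, 0.1145]
tcp_rot: [1.289, 2.864, 0.001]
wrist_force: [1.6, -1.0, 3.6]
width: 0.148
grip_force: 69.6
```

>>> carry_out(series="0 0 0 0;0 0 0 0;0 0 0 0;0 0 0 0;0 0 0 0;0 0 0 0;0 0 0 0", jaw=1)

```text
time: 12.65
tool_pos: [0.5468, 0.1168, 0.1143]
tcp_rot: [1.289, 2.865, -0.0]
wrist_force: [0.0, -0.6, 0.5]
width: 1.004
grip_force: 0.0
```

>>> carry_out(series="0 0 0.01 0;0 0 0.03 0;0 0 0.04 0;0 0 0.04 0;0 0 0.04 0;0 0 0 0;0 0 0 0")

```text
time: 13.52
tool_pos: [0.5466, 0.1168, 0.2745]
tcp_rot: [1.289, 2.865, 0.0]
wrist_force: [0.1, 0.6, 0.5]
width: 1.005
grip_force: 0.0
```

```bash
python3 - <<'E'
import sys; sys.argv=["","w4"]
from look import *
print(bar(C,im,(0.5469,0.1165),0.045,(0.09,0.15))); print(marks(C,im,(0.5469,0.1165))["orange"])
E
```

```text
13.525 [0.5466 0.1168 0.2745] yaw 131.5 [ 0.  0. -1.] [0.1 0.6 0.5] 1.0045518087521002 0.0
{'n': 1277, 'mean': array([0.5465, 0.1178, 0.1276]), 'rect': (547, 117, 13, 59), 'ztop': np.float64(0.1285), 'ang': np.float64(131.2)}
[(133, array([0.5079, 0.1611, 0.0807])), (83, array([0.5858, 0.073 , 0.0808]))]
```

View pics/w4.png

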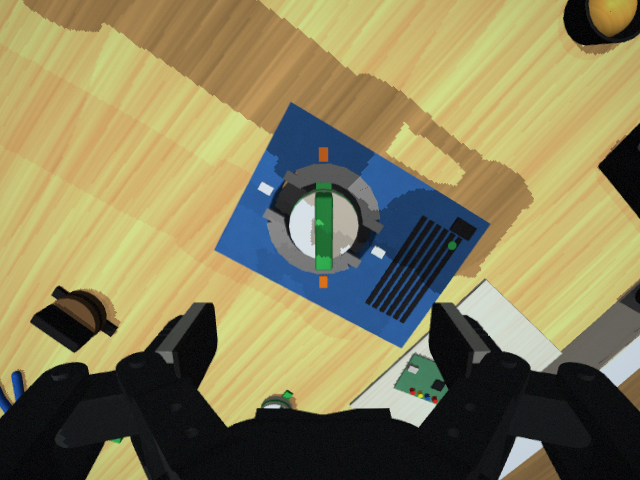

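The bar lies on the line between the orange marks at (323,154) and (323,282). Its top is at 0.1285 m, which puts the grip point 33 mm above the mouth, so the filter is locked.

```bash
python3 -c "
from workcell import bot
print(bot.finish_job())"
```

```text
the job is handed in; nothing more can be done
None
```

The large fresh filter is locked in the bay with its bar on the orange marks and its grip point 33 mm above the mouth; the arm is clear, the spent filter was not touched, and the job was handed in at about 13.6 s.

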